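# Clamp a clay tile under the telescoping hold-down of a tile cutter's bench stand

### The arm

A 6-joint arm with a two-finger parallel gripper is mounted at the origin on the work surface. World frame = base frame: x ahead of the robot, y to its left, z up, the work surface at z = 0. Lengths are in m, angles in rad, forces in N, time in s.
With the tool pointing down it reaches from about 0.35 to 0.85 m from the base axis. Payload 8.1 kg.
Tool frame: the origin (TCP) lies between the finger pads; the fingertips stand 14 mm ahead of it and the grasp point (between the pads) lies 5 mm behind it (robot.tcp_to_tips is the z of the fingertips in the tool frame, in m); z points along the fingers, y is the line along which they close (so a half turn about z gives the same grasp; the last joint's range is limited). The gripper opens to 93 mm and grips with 3 to 60 N. Pads are 15 mm wide; open, the fingers measure 128 mm over their backs; the gripper's body (75 mm by 188 mm) begins 65 mm behind the grasp point.
Start: joints at [-1.355, 0.13, 1.488, -0, 1.523, -0.085], TCP at [0.178, -0.573, 0.207] pointing down, gripper open.
Joint ranges: [-2.96, 2.96], [-0.89, 2.26], [0.02, 2.5], [-1.34, 4.48], [0, 2.73], [-2.66, 2.66]. Speed limits (rad/s): [2.39, 2.39, 2.79, 3.14, 3.14, 3.14].

### API

Orientations are given as a rotation vector (axis times angle).
In Python, from plant import sensors, read_camera, robot gives the robot as it stands.
- The arm moves only by the shell command python3 -m inch [FORCE], which reads ROWS from standard input. ROWS is a JSON list of rows, 1 to 20 of them, each an object with the fields finger_gap (the finger opening in m), tx, ty, tz (the shift in shares of the most that a row can go, 1 being 50 mm), yaw (a turn about the tool's z in rad); a field left out counts as zero (the opening has to be given); each row shifts and turns the commanded pose from where the row before left it, along the tool's axes as they then stand; what a row does not reach is not made up. A row lasts 1/10 s, in which the tool goes at most 0.05 m and 0.15 rad, less where a joint would pass 70% of its speed; a pose out of reach is approached as far as the arm can. The fingers move at their own pace and stop on an object; FORCE is the grip in N (left out, the last holds). Time passes only in rows, so rows that do not move let the fingers close. It prints the time, the measured TCP pose, the force, the opening and the grip force at its end. Input that does not fit is refused with a message, and nothing moves.
- sensors.read_state(): the state, without advancing time (a new reading comes with each control period).
- read_camera(name): name is "scene" or "top" or "wrist"; returns a dict with "image" (480x640x3 uint8, red, green, blue), "depth" (480x640 float32, m along the optical axis (not along the pixel's ray), 0 where there is no reading), "fx", "fy", "cx", "cy" (pixels), "R" (3x3) and "t" (3): a world point X has camera coordinates R X + t. Camera axes: x right, y down, z forward; pixel columns grow to the right and rows downward; lengths in m; the calibration is good to about 2 mm. A picture is of the moment at which its call begins.
- robot.close_job(): hands the job in; it is judged then, once.
The state is a dict: "t": time; "q": joint angles; "dq": joint speeds; "joint_torque": joint torques, N m; "tool_pos": TCP position; "orientation": TCP orientation; "force": force on the tool from outside, world axes, zero at the start; "wrist_torque": the same for the moment, N m; "opening": finger opening in m; "gripper_force": force on a finger pad.
Only numpy, scipy, OpenCV 4.12 (cv2) and the standard library are available. Lean on these libraries where they do the work, as an engineer would, in place of code of your own. Each camera call takes 0.05 s, during which the arm holds its last target. There are 200 camera calls.

### The job

Lay the long rectangular clay tile on the wooden stand and slide it lengthwise between the two steel guides, under the raised rubber foot, until it is fully home against the end stop. Then press the sprung button on the post's collar and collapse the telescoping post to its next hole, so that the button springs out again and the foot holds the tile down; let go. Work gently: do not ram the tile against the stop, do not force the post or crush the collar, and leave the other things on the bench where they are.

Things in the scene. Friction and masses are not known exactly. Their poses are not given: they have to be found in the camera images.
- stand: fixed bench stand. Origin: centre of the underside of its wooden bed, 220 (x) x 160 (y) x 20 mm. x points into the tile channel, whose centre line is y = -35 mm. The hold-down's post stands at x = 60, y = 35 mm. Its side arm carries a rubber foot over the channel at x = 45 mm: when raised, foot underside 35 mm and arm underside 69 mm above the bed
- nest (a point): point on the bed's top face (20 mm above the stand's origin) where the tile's origin comes when fully home; axes as the stand's. From here: end stop's face at x = +75 mm; two steel guides 14 mm tall, 54 mm apart, from x = 15 to 75 mm, their flared mouths begin at x = -3 mm (65 mm apart there). Before that the bed is bare, with room for fingers beside the tile
- stop: the steel end stop, fixed across the channel: 12 (x) x 75 (y) x 18 mm, standing on the bed. Origin: centre of its underside, 81 mm to +x of point nest; axes as the stand's
- tile: the long rectangular clay tile, 150 (x) x 50 (y) x 20 mm (z), about 0.27 kg, the only loose one of this length. Origin: centre of its underside. Either end may go in first. Fully home its origin is at point nest and its length along the stand's x; its outer half sticks out of the guides and can be held across its width, about 50 mm from the middle
- collar (a point): centre of the post's black collar at button height, midway between the pads of a gripper that presses the button fully along the stand's x; axes as the stand's. It starts 200 mm above the stand's origin and moves with the sliding sleeve. Collar's back face 22 mm to -x, front face 20 mm to +x, sides 15 mm to either y, flat top 21 mm up
- button (a point): centre of the outer face of the round steel button (16 mm across) that stands 8 mm out of the collar's front face, facing the stand's +x; 2 mm when fully pressed. It moves with the button
- wing: the flat black finger wing under the collar, fixed to the sleeve. Origin: centre of its upper face; plate, 96 mm (stand's x) x 30 mm (y), 21 mm below point collar. Fingertips that straddle collar and button along x can press down on it, to push the sleeve, with the button pressed or let go
- sleeve (a joint): how far the sleeve has slid down the post, m: 0 in the top hole, at most 0.05. It slides with 1 to 6 N, up to 9 N more from the foot's spring. The next hole is 22 to 34 mm below the top one, hidden and different each time: felt, not seen. With the button held in, the sleeve slides past it; let go on the way, it springs out there and the sleeve stops dead (1 mm play)
- release (a joint): how far the sprung button is pressed in, m: 0 fully out (latch in a hole), 0.006 fully in. 3 N starts it, 7 N presses it fully; a pinch of 10 to 20 N between button and collar back is right. The latch is clear of the hole from 0.005; let go between holes (sleeve 9 to 16 mm down), it stays at 0.005, riding on the post until the next hole
- foot: rubber foot under the arm, 28 mm across, sprung: it yields up to 24 mm upwards relative to the arm, 2.4 N at first touch and 0.3 N more per mm. Origin: centre of its underside; z up. With the tile home and the post in its next hole it is pressed up by about 7 to 20 mm
- half_tile: a short rectangular clay tile, 70 x 50 x 20 mm; to be left alone. Origin: centre of its underside
- hex_tile: a single hexagonal clay tile, 16 mm thick, about 90 mm across its corners; to be left alone. Origin: centre of its underside
- hex_stack: a stack of four hexagonal tiles, 64 mm tall, about 120 mm across; to be left alone. Origin: centre of its underside
- bowl: a small ceramic bowl, 120 mm across, 45 mm tall; to be left alone. Origin: centre of its underside
- jar: a glass jar with a steel cap, 70 mm across, 90 mm tall; to be left alone. Origin: centre of its underside
- hammer: a hammer lying flat; to be left alone
- brush: a hand brush lying flat; to be left alone
Mind the look-alikes: they are no part of the job. Leave any purple look-alike of the tile alone.

How it is judged:
On the way, in this order (a step that is already met when the one before it is completed fails the run):
1. the tile lies on the bed fully home in the channel (within 4 mm of the stop) while the post is still in its top hole (x of tile in the frame of stand between -0.004 and 0.004 m and y of tile in the frame of stand between -0.04 and -0.03 m and z of tile in the frame of stand between 0.015 and 0.024 m and angle between tile's own z axis and vertical below 0.06 rad and angle between the x axis of tile and the x axis of stand, either way round below 0.08 rad and value of joint sleeve below 0.004 m and value of joint release below 0.002 m), for 0.2 s.
2. the button has been pressed and the post is on its way down, tooth out of the top hole (value of joint release above 0.004 m and value of joint sleeve above 0.005 m), for 0.05 s.
3. the post is in its next hole, button sprung out, foot on the tile (value of joint sleeve above 0.018 m and value of joint release below 0.002 m and contact force between foot and tile above 1.5 N and x of tile in the frame of stand between -0.004 and 0.004 m and y of tile in the frame of stand between -0.04 and -0.03 m and z of tile in the frame of stand between 0.015 and 0.024 m and angle between tile's own z axis and vertical below 0.06 rad and angle between the x axis of tile and the x axis of stand, either way round below 0.08 rad), for 0.2 s.
At the end, for the whole second after the job is handed in: Tile flat on the bed, within 4 mm of the end stop, 5 mm of the channel's centre line and 0.08 rad of its direction; sleeve in its next hole (over 18 mm down) with the button out to within 2 mm; the foot presses the tile with over 1.5 N; all at rest and released (all of step 3 and linear speed of tile below 0.01 m/s); the robot touches nothing.
It fails at once if the tile is rammed against the end stop with more than 30 N (contact force between tile and stop above 30 N).
It fails at once if the fingers push on the wing with more than 30 N (contact force between the fingers and wing above 30 N).
It fails at once if the fingers load the stand and collar with more than 60 N in all, both pads counted (contact force between the fingers and stand above 60 N).
It fails at once if a bystander is moved by more than 30 mm (distance of any of half_tile, hex_tile, hex_stack, bowl, hammer, brush, jar from where it was at the start of the episode above 0.03 m).
It also fails if it takes over 67 s, if anything falls off the work surface, if the arm or the gripper's body presses on something with over 40 N, if the wrist force passes 120 N, or if a joint passes its speed limit or range.

## Working session

There is one attempt and no reset: what is moved stays moved. The work goes in short steps, Python scripts to look and compute and a shell command to move; the robot and the scene stay as the last step left them, time stands still between calls to the robot, and variables do not carry over. Pictures are saved under pics/ and viewed, at most 10 in all, crops included, and the job is handed in when it is done.

```bash
ls; mkdir -p pics; python3 - <<'E'
from plant import sensors, read_camera, robot
import cv2,numpy as np
for n in("top","scene"):
    c=read_camera(n); cv2.imwrite(f"pics/{n}0.png",c["image"][:,:,::-1]); np.savez(f"{n}0.npz",**c)
    print(n,c["fx"],c["cx"],c["cy"],c["R"].round(3).tolist(),c["t"].round(3))
s=sensors.read_state();print(s["t"],s["tool_pos"],s["orientation"],s["opening"],robot.tcp_to_tips)
E
```

```text
pics
top 602.809068600123 316.83065852915263 229.67115584464096 [[0.001, -1.0, 0.01], [-0.984, -0.003, -0.179], [0.179, -0.01, -0.984]] [-0.028  0.562  1.504]
scene 546.822183679681 318.92034046473077 250.4213105550672 [[0.27, 0.963, -0.001], [0.748, -0.21, -0.63], [-0.607, 0.169, -0.777]] [-0.139 -0.329  2.136]
0.1 [ 0.17768334 -0.57251589  0.20577728] [-3.10445679e+00 -4.70514199e-01  1.90533255e-04] 0.09279460969336313 0.014
```

View pics/top0.png

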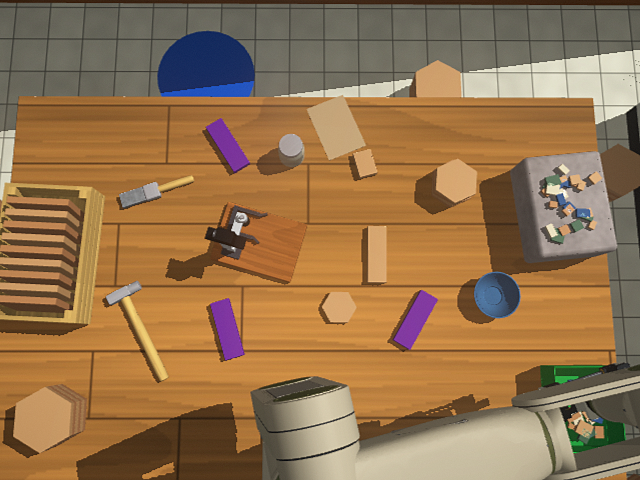

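View pics/scene0.png

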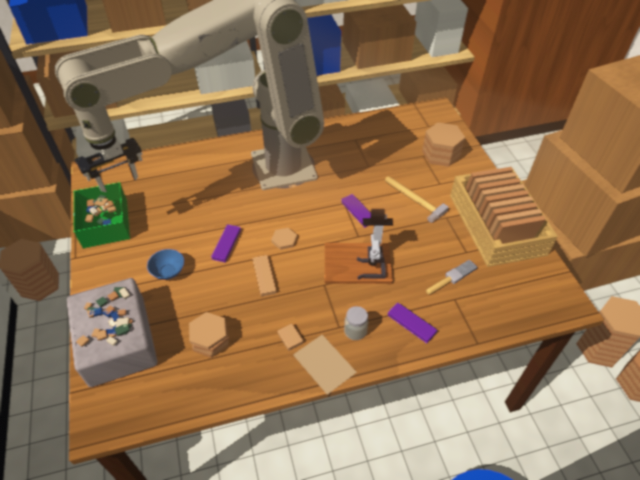

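Top view: the wanted clay tile candidates are the long clay bar (376,254), purple bars (227,145), (227,330) and (415,320), short half tile (364,164), card (337,128) and crate tiles (40,250). I choose (376,254). The stand is at (262,243), with its channel pointing left (world +y) and the collar near (225,237).

```bash
cat >h.py <<'E'
import numpy as np,cv2
def ray(c,uv,z):
    uv=np.atleast_2d(np.array(uv,float)); R,t=c["R"],c["t"]
    d=np.c_[(uv[:,0]-c["cx"])/c["fx"],(uv[:,1]-c["cy"])/c["fy"],np.ones(len(uv))]@R
    o=-R.T@t
    return o+d*((z-o[2])/d[:,2])[:,None]
def cloud(c):
    d=c["depth"]; v,u=np.indices(d.shape)
    P=np.stack([(u-c["cx"])/c["fx"]*d,(v-c["cy"])/c["fy"]*d,d],-1)
    return (P-c["t"])@c["R"]
E
python3 - <<'E'
from h import *
c=dict(np.load("top0.npz")); s=dict(np.load("scene0.npz"))
P=cloud(c);im=c["image"]
print("tile",P[240:270:10,376].round(4).tolist(),"table",P[300,450].round(4),"bed",P[235:265:10,275].round(4).tolist())
hsv=cv2.cvtColor(im,cv2.COLOR_RGB2HSV)
print("hsv tile",hsv[250,376],"bed",hsv[250,270],hsv[265,280],"table",hsv[250,330])
# height-based mask
Z=P[...,2]; 
for name,(x0,y0,x1,y1) in dict(tile=(350,215,400,295),bed=(200,190,315,290)).items():
    m=np.zeros(Z.shape,np.uint8); m[y0:y1,x0:x1]=((Z>.012)&(Z<.03))[y0:y1,x0:x1]
    m=cv2.morphologyEx(m,cv2.MORPH_OPEN,np.ones((3,3)))
    C=max(cv2.findContours(m,0,2)[0],key=cv2.contourArea)[:,0]
    W=ray(c,C,.02)[:,:2].astype(np.float32)
    print(name,len(C),[np.round(a,4) for a in cv2.minAreaRect(W)])
a=cv2.resize(im[180:300,190:410],None,fx=3.6,fy=3.6,interpolation=2)
cv2.imwrite("pics/crop1.png",a[:,:,::-1])
# high points near the post
for zz in (.1,.15,.19,.21,.24):
    k=(abs(P[...,2]-zz)<.008);k[:190]=0;k[290:]=0;k[:,:190]=0;k[:,320:]=0
    if k.any():print(zz,k.sum(),P[k].mean(0).round(4),P[k].min(0).round(3),P[k].max(0).round(3))
E
```

```text
tile [[0.5412, -0.1832, 0.0178], [0.5137, -0.1821, 0.0241], [0.4881, -0.1822, 0.0185]] table [ 0.3858 -0.3769 -0.0027] bed [[0.5538, 0.0824, 0.0184], [0.5263, 0.0818, 0.0238], [0.5011, 0.0819, 0.0162]]
hsv tile [ 16 123 215] bed [ 14 181 173] [ 13 183 187] table [ 15 168 196]
tile 56 [array([ 0.5044, -0.1822]), array([0.0474, 0.1488]), np.float64(88.8872)]
bed 193 [array([0.5372, 0.1266]), array([0.2199, 0.16  ]), np.float64(73.9759)]
0.1 175 [0.563  0.1736 0.1005] [0.504 0.15  0.092] [0.598 0.209 0.108]
0.15 5 [0.5093 0.1993 0.1466] [0.506 0.189 0.143] [0.512 0.209 0.152]
0.19 48 [0.514 0.183 0.187] [0.494 0.147 0.182] [0.539 0.235 0.198]
0.21 80 [0.5178 0.19   0.213 ] [0.499 0.165 0.202] [0.533 0.217 0.218]
```

View pics/crop1.png

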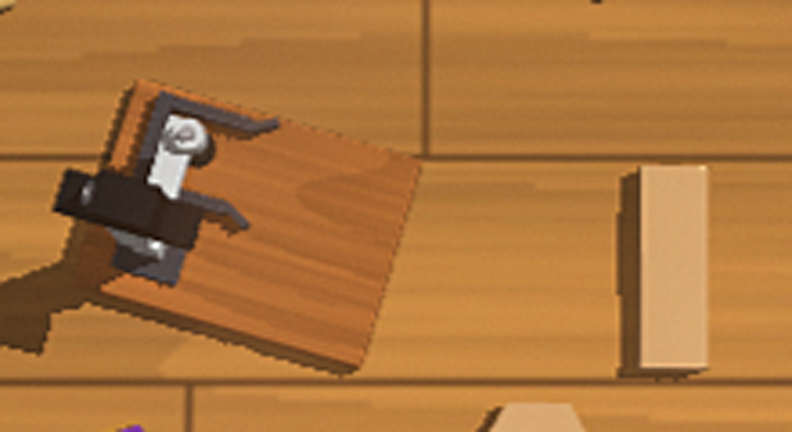

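The crop confirms a clay-coloured 150x50 bar (x 640–708, y 165–370) and the stand, whose channel guides run to the upper left under the foot. Now I move above the tile.

The manual's scale: shifts go in shares of 50 mm. Converting my numbers, 0.0325 m is 0.65, -0.024 m is -0.48.

```bash
cat >>h.py <<'E'
from scipy.spatial.transform import Rotation as Ro
S=np.array([.5372,.1266]); TH=np.deg2rad(73.98); ex=np.array([np.cos(TH),np.sin(TH)]); ey=np.array([-ex[1],ex[0]])
def world(x,y): return S+x*ex+y*ey
def to(p,head):
    "tool-axis shift to world p (now), and turn for tool-x heading head(deg)"
    from plant import sensors
    s=sensors.read_state(); R=Ro.from_rotvec(s["orientation"]).as_matrix()
    h=np.arctan2(R[1,0],R[0,0]); d=R.T@(np.array(p)-s["tool_pos"])
    st=s["tool_pos"][:2]-S
    print("t%.1f"%s["t"],"tcp",s["tool_pos"].round(4),"head %.2f"%np.rad2deg(h),"shift",d.round(4),"turn %.4f"%((h-np.deg2rad(head)+np.pi)%(2*np.pi)-np.pi),"stand xy",(st@ex).round(4),(st@ey).round(4),"F",np.round(s["force"],1),"op %.4f g %.1f"%(s["opening"],s["gripper_force"]),"q6 %.2f"%s["q"][5])
E
echo '[{"finger_gap": 0.093,"tx": 0.65,"ty": -0.48},{"finger_gap": 0.093,"tx": 0.65,"ty": -0.48},{"finger_gap": 0.093,"tx": 0.65,"ty": -0.48},{"finger_gap": 0.093,"tx": 0.65,"ty": -0.48},{"finger_gap": 0.093,"tx": 0.65,"ty": -0.48},{"finger_gap": 0.093,"tx": 0.65,"ty": -0.48},{"finger_gap": 0.093,"tx": 0.65,"ty": -0.48},{"finger_gap": 0.093,"tx": 0.65,"ty": -0.48},{"finger_gap": 0.093,"tx": 0.65,"ty": -0.48},{"finger_gap": 0.093,"tx": 0.65,"ty": -0.48},{"finger_gap": 0.093,"tx": 0.65,"ty": -0.48},{"finger_gap": 0.093,"tx": 0.65,"ty": -0.48},{"finger_gap": 0.093,"tz": 0.6,"yaw": 0.12},{"finger_gap": 0.093,"tz": 0.6,"yaw": 0.1},{"finger_gap": 0.093,"tz": 0.6,"yaw": 0.1}]' | python3 -m inch 40
python3 - <<'E'
from h import *
from plant import read_camera
to([.4644,-.1814,.018],-1.1)
c=read_camera("wrist");cv2.imwrite("pics/w1.png",c["image"][:,:,::-1]);np.savez("w1.npz",**c)
hsv=cv2.cvtColor(c["image"],cv2.COLOR_RGB2HSV).astype(int)
m=((hsv[...,0]<22)&(hsv[...,1]<145)&(hsv[...,1]>90)&(hsv[...,2]>150)).astype(np.uint8)
m=cv2.morphologyEx(m,2,np.ones((5,5)))
for C in cv2.findContours(m,0,2)[0]:
    if cv2.contourArea(C)>1500: print(cv2.boundingRect(C),[np.round(a,4) for a in cv2.minAreaRect(ray(c,C[:,0],.02)[:,:2].astype(np.float32))])
E
```

```text
t: 1.6
tool_pos: [0.465, -0.1818, 0.1155]
orientation: [3.141, -0.035, -0.0]
force: [-0.5, 0.1, 0.2]
opening: 0.0931
gripper_force: 0.0
t1.6 tcp [ 0.465  -0.1818  0.1155] head -1.26 shift [-0.0006 -0.0004  0.0975] turn -0.0029 stand xy -0.3163 -0.0157 F [-0.5  0.1  0.2] op 0.0931 g 0.0 q6 1.12
(290, 88, 66, 191) [array([ 0.505 , -0.1863]), array([0.0488, 0.1479]), np.float64(88.899)]
```

```bash
echo '[{"finger_gap": 0.093,"ty": 0.06,"tz": 0.7},{"finger_gap": 0.093,"tz": 0.7},{"finger_gap": 0.093,"tz": 0.53},{"finger_gap": 0.093},{"finger_gap": 0.03},{"finger_gap": 0.03},{"finger_gap": 0.03},{"finger_gap": 0.03},{"finger_gap": 0.03},{"finger_gap": 0.03,"tz": -0.4},{"finger_gap": 0.03,"tz": -0.6}]' | python3 -m inch 40
python3 - <<'E'
from h import *
to([*world(-.125,-.035),.05],73.98)
E
```

```text
t: 2.75
tool_pos: [0.4631, -0.1845, 0.069]
orientation: [-3.139, 0.03, 0.006]
force: [0.2, -0.0, -0.3]
opening: 0.0416
gripper_force: 0.0
t2.8 tcp [ 0.4631 -0.1845  0.069 ] head -1.09 shift [ 0.0698 -0.1826  0.0191] turn -1.3103 stand xy -0.3195 -0.0147 F [ 0.2 -0.  -0.3] op 0.0416 g 0.0 q6 1.11
```

```bash
python3 - <<'E'
from h import *
from plant import read_camera
c=read_camera("wrist");t=read_camera("top")
a=np.hstack([cv2.resize(c["image"],(400,300)),cv2.resize(t["image"][200:300,300:433],(400,300))])
cv2.imwrite("pics/w2.png",a[:,:,::-1])
E
```

```text
(no output)
```

View pics/w2.png

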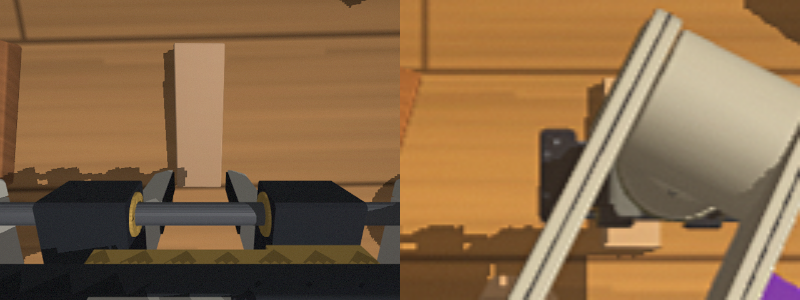

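The picture shows the tile (200,115) still lying there, centred between the fingers (160 and 240). I lifted before they had closed, so I reopen and retry with more closing time.

Converted, 0.025 m is 0.5.

```bash
echo '[{"finger_gap": 0.09},{"finger_gap": 0.09},{"finger_gap": 0.09},{"finger_gap": 0.09},{"finger_gap": 0.09},{"finger_gap": 0.09,"tz": 0.5},{"finger_gap": 0.09,"tz": 0.5},{"finger_gap": 0.09},{"finger_gap": 0.03},{"finger_gap": 0.03},{"finger_gap": 0.03},{"finger_gap": 0.03},{"finger_gap": 0.03},{"finger_gap": 0.03},{"finger_gap": 0.03},{"finger_gap": 0.03}]' | python3 -m inch 40
python3 - <<'E'
from h import *
to([*world(-.125,-.035),.05],73.98)
E
```

```text
t: 4.45
tool_pos: [0.4649, -0.1854, 0.0202]
orientation: [-3.141, 0.03, 0.0]
force: [1.2, 0.5, -0.3]
opening: 0.0316
gripper_force: 0.0
t4.5 tcp [ 0.4649 -0.1854  0.0202] head -1.10 shift [ 0.0679 -0.1836 -0.0298] turn -1.3104 stand xy -0.3199 -0.0166 F [ 1.2  0.5 -0.3] op 0.0316 g 0.0 q6 1.11
```

```bash
python3 - <<'E'
from h import *
from plant import read_camera,sensors
c=read_camera("wrist");t=read_camera("scene")
print(sensors.read_state()["opening"],sensors.read_state()["gripper_force"])
a=np.hstack([cv2.resize(c["image"],(400,300)),cv2.resize(t["image"][210:310,200:333],(400,300))])
cv2.imwrite("pics/w3.png",a[:,:,::-1])
E
```

```text
0.030202801528193407 0.0
```

View pics/w3.png

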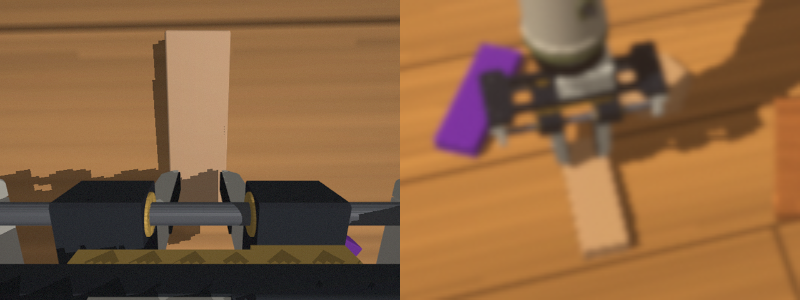

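```bash
python3 - <<'E'
from h import *
from plant import read_camera
c=read_camera("wrist");P=cloud(c)
print("cam centre",(-c["R"].T@c["t"]).round(3))
for r in (60,150,230,260,280,290,310,330,350,370,385):
    print(r,[(u,*P[r,u].round(3).tolist()) for u in (265,285,300,320,340,355,370)])
E
```

```text
cam centre [ 0.531 -0.188  0.199]
60 [(265, 0.575, -0.163, 0.021), (285, 0.574, -0.173, 0.022), (300, 0.574, -0.179, 0.021), (320, 0.574, -0.189, 0.022), (340, 0.574, -0.198, 0.022), (355, 0.574, -0.205, 0.021), (370, 0.578, -0.215, 0.002)]
150 [(265, 0.534, -0.158, 0.001), (285, 0.534, -0.171, 0.021), (300, 0.534, -0.178, 0.021), (320, 0.533, -0.188, 0.02), (340, 0.533, -0.198, 0.021), (355, 0.533, -0.206, 0.02), (370, 0.533, -0.216, -0.0)]
230 [(265, 0.489, -0.155, 0.001), (285, 0.493, -0.169, 0.022), (300, 0.493, -0.177, 0.02), (320, 0.493, -0.187, 0.021), (340, 0.493, -0.198, 0.021), (355, 0.492, -0.206, 0.021), (370, 0.488, -0.216, 0.002)]
260 [(265, 0.471, -0.154, 0.002), (285, 0.477, -0.168, 0.021), (300, 0.477, -0.176, 0.023), (320, 0.476, -0.187, 0.02), (340, 0.476, -0.198, 0.021), (355, 0.476, -0.206, 0.02), (370, 0.47, -0.217, 0.002)]
280 [(265, 0.474, -0.161, 0.044), (285, 0.473, -0.17, 0.041), (300, 0.466, -0.176, 0.022), (320, 0.465, -0.187, 0.021), (340, 0.465, -0.198, 0.022), (355, 0.473, -0.204, 0.044), (370, 0.473, -0.211, 0.044)]
290 [(265, 0.474, -0.163, 0.057), (
[... 502 characters left out ...]
40, 0.495, -0.192, 0.132), (355, 0.495, -0.195, 0.132), (370, 0.531, -0.188, 0.199)]
350 [(265, 0.492, -0.176, 0.134), (285, 0.492, -0.18, 0.135), (300, 0.492, -0.183, 0.134), (320, 0.492, -0.187, 0.136), (340, 0.492, -0.192, 0.135), (355, 0.492, -0.194, 0.136), (370, 0.491, -0.198, 0.135)]
370 [(265, 0.467, -0.17, 0.105), (285, 0.396, -0.163, 0.001), (300, 0.396, -0.173, 0.002), (320, 0.395, -0.186, 0.001), (340, 0.395, -0.199, 0.0), (355, 0.396, -0.208, 0.002), (370, 0.46, -0.204, 0.096)]
385 [(265, 0.463, -0.17, 0.107), (285, 0.385, -0.162, 0.002), (300, 0.385, -0.172, 0.001), (320, 0.384, -0.185, 0.001), (340, 0.384, -0.198, 0.001), (355, 0.385, -0.208, 0.002), (370, 0.457, -0.203, 0.1)]
```

```bash
python3 - <<'E'
from h import *
from plant import read_camera,sensors
c=read_camera("wrist");P=cloud(c)
for u in (270,275,280,360,365,370):print(u,[(r,*P[r,u].round(3).tolist()) for r in range(258,282,3)])
s=sensors.read_state();print({k:np.round(v,3).tolist() for k,v in s.items()})
E
```

```text
270 [(258, 0.478, -0.16, 0.021), (261, 0.476, -0.16, 0.019), (264, 0.474, -0.16, 0.02), (267, 0.473, -0.16, 0.02), (270, 0.471, -0.16, 0.02), (273, 0.469, -0.16, 0.02), (276, 0.474, -0.163, 0.039), (279, 0.474, -0.163, 0.043)]
275 [(258, 0.478, -0.163, 0.021), (261, 0.476, -0.163, 0.021), (264, 0.475, -0.163, 0.022), (267, 0.473, -0.163, 0.023), (270, 0.471, -0.163, 0.021), (273, 0.47, -0.163, 0.021), (276, 0.474, -0.165, 0.039), (279, 0.475, -0.166, 0.045)]
280 [(258, 0.478, -0.166, 0.022), (261, 0.476, -0.166, 0.022), (264, 0.475, -0.166, 0.022), (267, 0.473, -0.165, 0.022), (270, 0.471, -0.165, 0.022), (273, 0.474, -0.167, 0.034), (276, 0.474, -0.167, 0.039), (279, 0.474, -0.168, 0.043)]
360 [(258, 0.477, -0.208, 0.022), (261, 0.475, -0.208, 0.021), (264, 0.474, -0.208, 0.022), (267, 0.472, -0.208, 0.022), (270, 0.47, -0.209, 0.02), (273, 0.473, -0.207, 0.035), (276, 0.473, -0.207, 0.039), (279, 0.473, -0.206, 0.043)]
365 [(258, 0.471, -0.214, 0.002), (261, 0.469, -0.214, 0.001), (264, 0.467, -0.214, 0.001), (267, 0.465, -0.214, 0.0), (270, 0.464, -0.214, 0.002), (273, 0.461, -0.214, 0.001), (276, 0.473, -0.209, 0.039), (279, 0.473, -0.208, 0.043)]
370 [(258, 0.471, -0.217, 0.001), (261, 0.469, -0.217, 0.001), (264, 0.467, -0.217, 0.001), (267, 0.465, -0.217, -0.0), (270, 0.464, -0.217, 0.002), (273, 0.461, -0.217, 0.0), (276, 0.473, -0.212, 0.038), (279, 0.474, -0.211, 0.044)]
{'t': 4.65, 'q': [-0.482, 0.041, 1.941, 0.0, 1.16, 1.108], 'dq': [-0.001, 0.002, 0.001, 0.001, 0.0, -0.002], 'joint_torque': [0.001, -45.433, -43.295, 0.044, -0.062, -0.0], 'tool_pos': [0.465, -0.185, 0.02], 'orientation': [-3.141, 0.03, 0.0], 'force': [-0.799, 0.092, 0.631], 'wrist_torque': [0.021, 0.024, -0.038], 'gripper_force': 0.0, 'opening': 0.03}
```

The w3 picture and depth show the tips at z≈0.034, above the tile (200,100), while the TCP reads 0.020. So the tips are about 28 mm higher than the nominal figure implies. I reopen, go down in small steps and watch the force.

Converted, 0.003 m is 0.06.

```bash
echo '[{"finger_gap": 0.09},{"finger_gap": 0.09},{"finger_gap": 0.09},{"finger_gap": 0.09},{"finger_gap": 0.09},{"finger_gap": 0.09},{"finger_gap": 0.09,"tz": 0.06},{"finger_gap": 0.09,"tz": 0.06},{"finger_gap": 0.09}]' | python3 -m inch 40
python3 - <<'E'
from h import *
from plant import read_camera,sensors
to([.4649,-.187,.018],-1.1)
c=read_camera("wrist");P=cloud(c)
# finger front-face points
k=(abs(P[...,0]-.474)<.004)&(P[...,2]>.004)&(P[...,2]<.06)&(abs(P[...,1]+.186)<.09)&(abs(P[...,1]+.187)>.028)
Q=P[k]
for sgn in (1,-1):
    q=Q[(Q[:,1]+.187)*sgn>0]; print(len(q),q[:,2].min().round(4),np.percentile(q[:,2],2).round(4),abs(q[:,1]+.187).min().round(4),abs(q[:,1]+.187).max().round(4))
cv2.imwrite("pics/w4.png",cv2.resize(c["image"],(640,480))[:,:,::-1])
E
```

```text
t: 5.55
tool_pos: [0.4644, -0.1852, 0.0135]
orientation: [-3.141, 0.03, 0.001]
force: [0.0, -0.1, 0.2]
opening: 0.0896
gripper_force: 0.0
t5.5 tcp [ 0.4644 -0.1852  0.0135] head -1.10 shift [ 0.0005  0.0018 -0.0045] turn -0.0000 stand xy -0.3198 -0.0161 F [ 0.  -0.1  0.2] op 0.0896 g 0.0 q6 1.11
970 0.0255 0.0282 0.0447 0.0607
892 0.0257 0.028 0.0437 0.0597
```

View pics/w4.png

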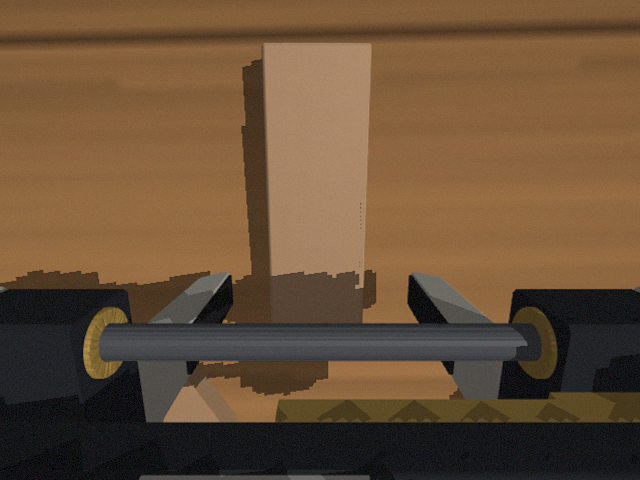

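The tips really are at z≈0.026 (grey fingers at (215,290) and (425,290), tile at (320,180) between them). I therefore use tip z = TCP z + 0.0125.

```bash
echo '[{"finger_gap": 0.09,"ty": 0.03,"tz": 0.2},{"finger_gap": 0.09,"tz": 0.12},{"finger_gap": 0.09,"tz": 0.08},{"finger_gap": 0.09},{"finger_gap": 0.03},{"finger_gap": 0.03},{"finger_gap": 0.03},{"finger_gap": 0.03},{"finger_gap": 0.03},{"finger_gap": 0.03},{"finger_gap": 0.03}]' | python3 -m inch 40
python3 - <<'E'
from h import *
to([*world(-.125,-.035),.05],73.98)
E
```

```text
t: 6.7
tool_pos: [0.4649, -0.1867, -0.0056]
orientation: [-3.141, 0.03, 0.0]
force: [-0.5, 2.0, 2.6]
opening: 0.0498
gripper_force: 39.9
t6.7 tcp [ 0.4649 -0.1867 -0.0056] head -1.10 shift [ 0.0679 -0.1848 -0.0555] turn -1.3104 stand xy -0.3211 -0.017 F [-0.5  2.   2.6] op 0.0498 g 39.9 q6 1.11
```

Converted, -0.037 m is -0.74, -0.02 m is -0.4.

```bash
echo '[{"finger_gap": 0.03,"tz": -0.4},{"finger_gap": 0.03,"tz": -0.4},{"finger_gap": 0.03,"tz": -0.4},{"finger_gap": 0.03,"tx": 0.28,"ty": -0.74},{"finger_gap": 0.03,"tx": 0.28,"ty": -0.74},{"finger_gap": 0.03,"tx": 0.28,"ty": -0.74},{"finger_gap": 0.03,"tx": 0.28,"ty": -0.74},{"finger_gap": 0.03,"tx": 0.24,"ty": -0.74},{"finger_gap": 0.03,"yaw": -0.131},{"finger_gap": 0.03,"yaw": -0.131},{"finger_gap": 0.03,"yaw": -0.131},{"finger_gap": 0.03,"yaw": -0.131},{"finger_gap": 0.03,"yaw": -0.131},{"finger_gap": 0.03,"yaw": -0.131},{"finger_gap": 0.03,"yaw": -0.131},{"finger_gap": 0.03,"yaw": -0.131},{"finger_gap": 0.03,"yaw": -0.131},{"finger_gap": 0.03,"yaw": -0.131}]' | python3 -m inch
python3 - <<'E'
from h import *
from plant import read_camera,sensors
to([*world(-.125,-.035),.016],73.98)
s=sensors.read_state()["tool_pos"]
c=read_camera("wrist");P=cloud(c);im=c["image"];np.savez("w5.npz",**c)
cv2.imwrite("pics/w5.png",im[:,:,::-1])
# to stand frame
xy=(P[...,:2]-S); sx=xy@ex; sy=xy@ey; z=P[...,2]
tipk=(abs(sx+.125)<.02)&(z<.15)
k=(z>.055)&(z<.09)&(sx>-.11)&(sx<.03)&(abs(sy+.035)<.05)
print("tile pts",k.sum(),"z",np.median(z[k]).round(4),"x max",np.percentile(sx[k],99).round(4))
for a in(-.09,-.06,-.03):
    kk=k&(abs(sx-a)<.008); print(a,"y",np.percentile(sy[kk],[1,99]).round(4),"z",np.median(z[kk]).round(4))
b=(abs(z-.02)<.006)&(sx>-.12)&(sx<.1); print("bed z",np.median(z[b]).round(4),"y range",np.percentile(sy[b],[.5,99.5]).round(4))
E
```

```text
t: 8.5
tool_pos: [0.536, -0.0034, 0.0536]
orientation: [-2.504, -1.896, 0.001]
force: [-0.6, 0.2, -3.2]
opening: 0.0498
gripper_force: 39.9
t8.5 tcp [ 0.536  -0.0034  0.0536] head 74.27 shift [0.0004 0.0003 0.0376] turn 0.0050 stand xy -0.1253 -0.0347 F [-0.6  0.2 -3.2] op 0.0498 g 39.9 q6 0.17
tile pts 27562 z 0.0797 x max -0.0122
-0.09 y [-0.0578 -0.0094] z 0.08
-0.06 y [-0.057  -0.0085] z 0.0798
-0.03 y [-0.0562 -0.0077] z 0.0796
bed z 0.0211 y range [-0.08    0.0776]
```

View pics/w5.png

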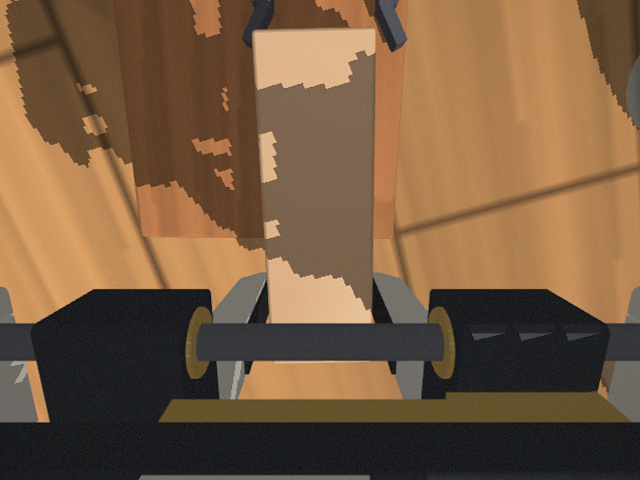

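The picture shows the gripped tile in mid-air (310,180), heading for the guide mouths (260,20) and (390,25). I refine the stand frame from the bed edges and guides.

```bash
python3 - <<'E'
from h import *
c=dict(np.load("w5.npz"));P=cloud(c);xy=P[...,:2]-S;sx=xy@ex;sy=xy@ey;z=P[...,2]
b=(abs(z-.02)<.005)
for a in(-.1,-.08,-.06,-.04,-.02,0):
    k=b&(abs(sx-a)<.005); print(a,"bed y",np.percentile(sy[k],[.5,99.5]).round(4))
k=b&(abs(sy-.04)<.02);print("bed x min",np.percentile(sx[k],.3).round(4))
g=(z>.028)&(z<.05)&(sx>-.02)
for a in (-.002,.002,.006,.01,.014,.018,.024,.03):
    for sg in(1,-1):
        k=g&(abs(sx-a)<.002)&((sy+.035)*sg>.02)&(abs(sy+.035)<.05)
        if k.sum()>5: print(a,sg,k.sum(),np.percentile(sy[k],[2,98]).round(4),np.median(z[k]).round(4))
E
```

```text
-0.1 bed y [-0.0799  0.0777]
-0.08 bed y [-0.08    0.0778]
-0.06 bed y [-0.0799  0.0776]
-0.04 bed y [-0.0801  0.0776]
-0.02 bed y [-0.0801  0.0776]
0 bed y [-0.0796  0.0777]
bed x min -0.11
-0.002 1 88 [0.0012 0.0062] 0.0349
-0.002 -1 154 [-0.0782 -0.0708] 0.0346
0.002 1 110 [-0.0036  0.0048] 0.0352
0.002 -1 148 [-0.0765 -0.0686] 0.0349
0.006 1 161 [-0.0056  0.0025] 0.035
0.006 -1 165 [-0.0746 -0.0664] 0.0346
0.01 1 161 [-0.0077 -0.0002] 0.0349
0.01 -1 163 [-0.0722 -0.0643] 0.0346
0.014 1 158 [-0.0092  0.0006] 0.0348
0.014 -1 177 [-0.0726 -0.063 ] 0.0347
```

```bash
echo '[{"finger_gap": 0.03,"ty": 0.026,"yaw": 0.027},{"finger_gap": 0.03,"tz": 0.3},{"finger_gap": 0.03,"tz": 0.28},{"finger_gap": 0.03,"tz": 0.12},{"finger_gap": 0.03,"tz": 0.05},{"finger_gap": 0.03,"tz": 0.02},{"finger_gap": 0.03}]' | python3 -m inch
python3 - <<'E'
from h import *
from plant import read_camera
to([*world(-.04,-.036),.016],73.98)
c=read_camera("wrist");P=cloud(c);xy=P[...,:2]-S;sx=xy@ex;sy=xy@ey;z=P[...,2]
k=(z>.036)&(z<.05)&(sx>-.11)&(sx<.0)&(abs(sy+.035)<.05)
print("x max",np.percentile(sx[k],99).round(4))
for a in(-.09,-.06,-.03):
    kk=k&(abs(sx-a)<.008); print(a,"y",np.percentile(sy[kk],[1,99]).round(4),"z",np.median(z[kk]).round(4))
E
```

```text
t: 9.25
tool_pos: [0.5378, -0.0037, 0.0158]
orientation: [2.535, 1.855, 0.0]
force: [0.4, -0.3, -2.2]
opening: 0.0493
gripper_force: 39.9
t9.2 tcp [ 0.5378 -0.0037  0.0158] head 72.39 shift [ 0.085  -0.0029 -0.0002] turn -0.0277 stand xy -0.125 -0.0366 F [ 0.4 -0.3 -2.2] op 0.0493 g 39.9 q6 0.21
x max -0.0117
-0.09 y [-0.0608 -0.0124] z 0.0422
-0.06 y [-0.061  -0.0126] z 0.042
-0.03 y [-0.0611 -0.0127] z 0.0418
```

```bash
echo '[{"finger_gap": 0.03,"ty": -0.01,"tz": 0.02},{"finger_gap": 0.03},{"finger_gap": 0.03,"tx": 0.16,"ty": -0.004},{"finger_gap": 0.03,"tx": 0.16,"ty": -0.004},{"finger_gap": 0.03,"tx": 0.16,"ty": -0.004},{"finger_gap": 0.03,"tx": 0.16,"ty": -0.004},{"finger_gap": 0.03,"tx": 0.16,"ty": -0.004},{"finger_gap": 0.03,"tx": 0.16,"ty": -0.004},{"finger_gap": 0.03,"tx": 0.16,"ty": -0.004},{"finger_gap": 0.03,"tx": 0.16,"ty": -0.004},{"finger_gap": 0.03,"tx": 0.16,"ty": -0.004},{"finger_gap": 0.03}]' | python3 -m inch 15
python3 - <<'E'
from h import *
from plant import read_camera
to([*world(-.04,-.036),.016],73.98)
c=read_camera("wrist");P=cloud(c);xy=P[...,:2]-S;sx=xy@ex;sy=xy@ey;z=P[...,2]
k=(z>.036)&(z<.047)&(sx>-.05)&(sx<.1)&(abs(sy+.035)<.03)
print("x max",np.percentile(sx[k],99).round(4))
for a in(-.02,0,.01,.02):
    kk=k&(abs(sx-a)<.005); print(a,"y",np.percentile(sy[kk],[1,99]).round(4),"z",np.median(z[kk]).round(4))
E
```

```text
t: 10.5
tool_pos: [0.5575, 0.0668, 0.0148]
orientation: [-2.534, -1.857, -0.001]
force: [0.4, 0.4, -1.2]
opening: 0.05
gripper_force: 14.9
t10.5 tcp [0.5575 0.0668 0.0148] head 72.46 shift [ 0.0118 -0.0003 -0.0012] turn -0.0265 stand xy -0.0518 -0.036 F [ 0.4  0.4 -1.2] op 0.0500 g 14.9 q6 0.33
x max 0.0575
-0.02 y [-0.0606 -0.012 ] z 0.0413
0 y [-0.0607 -0.0123] z 0.0412
0.01 y [-0.0608 -0.0121] z 0.0412
0.02 y [-0.0609 -0.0119] z 0.0412
```

```bash
echo '[{"finger_gap": 0.03,"tx": 0.06},{"finger_gap": 0.03,"tx": 0.06},{"finger_gap": 0.03,"tx": 0.04},{"finger_gap": 0.03,"tx": 0.02},{"finger_gap": 0.03,"tx": 0.02},{"finger_gap": 0.03,"tx": 0.02},{"finger_gap": 0.03}]' | python3 -m inch 12
echo '[{"finger_gap": 0.03,"tx": 0.01},{"finger_gap": 0.03,"tx": 0.01},{"finger_gap": 0.03}]' | python3 -m inch | grep -E 'pos|force'
echo '[{"finger_gap": 0.03,"tx": 0.01},{"finger_gap": 0.03,"tx": 0.01},{"finger_gap": 0.03}]' | python3 -m inch| grep -E 'pos|force'
```

```text
t: 11.25
tool_pos: [0.5606, 0.0763, 0.0147]
orientation: [-2.535, -1.856, -0.0]
force: [0.6, 0.1, -1.1]
opening: 0.0498
gripper_force: 12.0
tool_pos: [0.5608, 0.0771, 0.0147]
force: [-0.3, 0.0, -1.7]
gripper_force: 12.0
tool_pos: [0.5609, 0.0772, 0.0146]
force: [-1.0, -5.1, -0.7]
gripper_force: 12.0
```

Converted, -0.04 m is -0.8, -0.03 m is -0.6.

```bash
echo '[{"finger_gap": 0.085},{"finger_gap": 0.085},{"finger_gap": 0.085},{"finger_gap": 0.085},{"finger_gap": 0.085},{"finger_gap": 0.085,"tz": -0.4},{"finger_gap": 0.085,"tx": -0.4,"tz": -0.6},{"finger_gap": 0.085,"tx": -0.6,"tz": -0.8},{"finger_gap": 0.085,"tx": -0.6,"tz": -0.8},{"finger_gap": 0.085,"tx": -0.6,"tz": -0.8},{"finger_gap": 0.09,"tz": -0.8},{"finger_gap": 0.09,"tz": -0.8},{"finger_gap": 0.09}]' | python3 -m inch
python3 - <<'E'
from h import *
from plant import read_camera
to([*world(.06,.035),.3],73.98)
c=read_camera("wrist");np.savez("w6.npz",**c);P=cloud(c);xy=P[...,:2]-S;sx=xy@ex;sy=xy@ey;z=P[...,2]
cv2.imwrite("pics/w6.png",c["image"][:,:,::-1])
k=(z>.034)&(z<.047)&(sx>-.1)&(sx<.1)&(abs(sy+.035)<.03)
print("tile x",np.percentile(sx[k],[.5,99.5]).round(4))
for a in(-.06,-.04,-.02,0,.01):
    kk=k&(abs(sx-a)<.005); print(a,"y",np.percentile(sy[kk],[1,99]).round(4),"z",np.median(z[kk]).round(4))
for lo,hi in((.17,.182),(.182,.2),(.2,.216),(.216,.23),(.23,.3)):
    k=(z>lo)&(z<hi)&(sx>-.03)&(sx<.2)&(abs(sy-.035)<.06)
    if k.sum()>20: print(lo,k.sum(),"x",np.percentile(sx[k],[1,99]).round(4),"y",np.percentile(sy[k],[1,99]).round(4),"z",np.median(z[k]).round(4))
E
```

```text
t: 13.15
tool_pos: [0.5309, -0.0275, 0.2723]
orientation: [2.529, 1.85, 0.013]
force: [0.3, -0.0, -0.0]
opening: 0.09
gripper_force: 0.0
t13.2 tcp [ 0.5309 -0.0275  0.2723] head 72.37 shift [ 0.2078 -0.077  -0.0282] turn -0.0281 stand xy -0.1499 -0.0365 F [ 0.3 -0.  -0. ] op 0.0900 g 0.0 q6 0.16
tile x [-0.0758  0.071 ]
-0.06 y [-0.0597 -0.011 ] z 0.0411
-0.04 y [-0.06   -0.0119] z 0.0411
-0.02 y [-0.0603 -0.0117] z 0.0411
0 y [-0.0607 -0.0114] z 0.0411
0.01 y [-0.0635 -0.0061] z 0.041
0.17 1095 x [0.0066 0.021 ] y [0.0191 0.0484] z 0.18
```

View pics/w6.png

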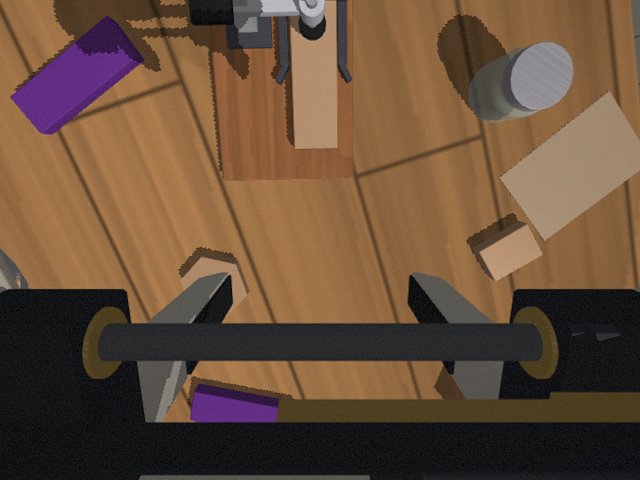

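The tile (315,90) sits in the channel, between guides (285,50) and (345,50), and up to the stop; the collar/wing is at (210,10). Next I turn the gripper so it closes along the stand's x, and move over the collar.

The manual's scale: shifts go in shares of 50 mm. Converting my numbers, -0.01 m is -0.2.

```bash
echo '[{"finger_gap": 0.093,"tz": -0.2,"yaw": -0.145},{"finger_gap": 0.093,"tz": -0.2,"yaw": -0.145},{"finger_gap": 0.093,"tz": -0.2,"yaw": -0.145},{"finger_gap": 0.093,"tz": -0.2,"yaw": -0.145},{"finger_gap": 0.093,"yaw": -0.145},{"finger_gap": 0.093,"yaw": -0.145},{"finger_gap": 0.093,"yaw": -0.145},{"finger_gap": 0.093,"yaw": -0.145},{"finger_gap": 0.093,"yaw": -0.145},{"finger_gap": 0.093,"yaw": -0.145},{"finger_gap": 0.093,"yaw": -0.148},{"finger_gap": 0.093}]' | python3 -m inch | grep pos
python3 - <<'E'
from h import *
from plant import read_camera
to([*world(.06,.034),.3],163.98)
c=read_camera("top");P=cloud(c);xy=P[...,:2]-S;sx=xy@ex;sy=xy@ey;z=P[...,2]
for lo,hi in((.172,.188),(.188,.205),(.205,.216),(.216,.24),(.24,.3)):
    k=(z>lo)&(z<hi)&(sx>-.03)&(sx<.14)&(abs(sy-.035)<.06)
    if k.sum()>5: print(lo,k.sum(),"x",np.percentile(sx[k],[2,98]).round(4),"y",np.percentile(sy[k],[2,98]).round(4),"z",np.median(z[k]).round(4))
# dark collar/wing by colour with known heights
im=c["image"].astype(int); m=((im.max(-1)<60)).astype(np.uint8); m[:200]=0;m[270:]=0;m[:,:195]=0;m[:,260:]=0
C=max(cv2.findContours(m,0,2)[0],key=cv2.contourArea)[:,0]
w=ray(c,C,.179)[:,:2]-S; print("dark @.179 x",(w@ex).min().round(4),(w@ex).max().round(4),"y",(w@ey).min().round(4),(w@ey).max().round(4))
E
```

```text
tool_pos: [0.5274, -0.0265, 0.3029]
t14.4 tcp [ 0.5274 -0.0265  0.3029] head 164.13 shift [0.0662 0.2101 0.003 ] turn 0.0027 stand xy -0.1499 -0.0328 F [ 0.  -1.3 -0.9] op 0.0931 g 0.0 q6 -1.44
0.172 244 x [0.0095 0.103 ] y [0.0199 0.0492] z 0.1778
0.188 40 x [0.032  0.0822] y [0.0219 0.0495] z 0.1978
0.205 48 x [0.0324 0.0817] y [0.0193 0.0494] z 0.2139
0.216 217 x [0.0327 0.073 ] y [0.0206 0.0493] z 0.2207
dark @.179 x 0.0081 0.1019 y -0.0011 0.0496
```

Converted, 0.0343 m is 0.686, 0.011 m is 0.22.

```bash
echo '[{"finger_gap": 0.093,"tx": 0.22,"ty": 0.686},{"finger_gap": 0.093,"tx": 0.22,"ty": 0.686},{"finger_gap": 0.093,"tx": 0.22,"ty": 0.686},{"finger_gap": 0.093,"tx": 0.22,"ty": 0.686},{"finger_gap": 0.093,"tx": 0.22,"ty": 0.686},{"finger_gap": 0.093,"tx": 0.22,"ty": 0.686},{"finger_gap": 0.093},{"finger_gap": 0.093,"tz": 0.3},{"finger_gap": 0.093,"tz": 0.3},{"finger_gap": 0.093}]' | python3 -m inch | grep pos
python3 - <<'E'
from h import *
from plant import read_camera
to([*world(.06,.034),.3],163.98)
c=read_camera("wrist");P=cloud(c);xy=P[...,:2]-S;sx=xy@ex;sy=xy@ey;z=P[...,2]
cv2.imwrite("pics/w7.png",c["image"][:,:,::-1])
for lo,hi in((.173,.186),(.19,.2),(.2,.217),(.217,.226),(.226,.24),(.24,.27),(.27,.3)):
    k=(z>lo)&(z<hi)&(sx>-.06)&(sx<.2)&(abs(sy-.035)<.06)
    if k.sum()>20: print(lo,k.sum(),"x",np.percentile(sx[k],[.5,50,99.5]).round(4),"y",np.percentile(sy[k],[1,99]).round(4),"z",np.median(z[k]).round(4))
E
```

```text
tool_pos: [0.5198, 0.1877, 0.2704]
t15.4 tcp [0.5198 0.1877 0.2704] head 163.82 shift [ 0.0006  0.006  -0.0296] turn -0.0028 stand xy 0.0539 0.0336 F [ 0.3  0.4 -0.8] op 0.0933 g 0.0 q6 -1.03
0.173 2090 x [0.0072 0.0605 0.1024] y [0.0195 0.0486] z 0.1799
0.19 126 x [0.0318 0.0519 0.0737] y [0.0481 0.0487] z 0.1959
0.2 471 x [0.032  0.0666 0.0808] y [0.0271 0.0488] z 0.2077
0.217 2599 x [0.0313 0.052  0.0726] y [0.0195 0.0485] z 0.2219
0.27 1248 x [-0.0072  0.0988  0.1124] y [0.026  0.0429] z 0.2929
```

View pics/w7.png

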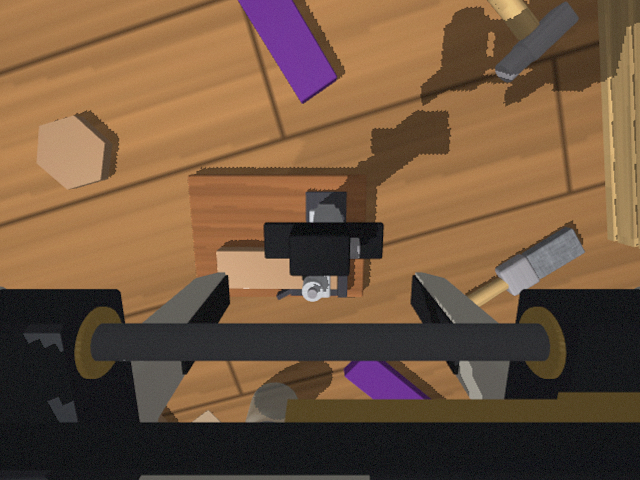

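```bash
python3 - <<'E'
from h import *
from plant import read_camera
to([*world(.0533,.034),.1725],163.98)
c=read_camera("wrist");P=cloud(c);xy=P[...,:2]-S;sx=xy@ex;sy=xy@ey;z=P[...,2];im=c["image"].astype(int)
k=(z>.275)&(z<.31)&(sx>-.06)&(sx<.17)&(abs(sy-.035)<.03)
for n,kk in(("L",k&(sx<.053)),("R",k&(sx>.053))): print(n,"x",np.percentile(sx[kk],[1,99]).round(4),"y",np.percentile(sy[kk],[1,99]).round(4),"z",np.percentile(z[kk],[1,5]).round(4))
sat=im.max(-1)-im.min(-1)
for y in(-.058,-.055,-.052,-.049,-.046,-.02,-.017,-.014):
    kk=(abs(sy-y)<.0015)&(z>.03)&(z<.05)&(sx>.03)&(sx<.1)
    cl=kk&(sat>40); dk=kk&(sat<30)
    if cl.sum()>2 and dk.sum()>2: print(y,"clay",sx[cl].min().round(4),sx[cl].max().round(4),"steel",sx[dk].min().round(4),sx[dk].max().round(4),np.median(z[dk]).round(4))
E
```

```text
t15.5 tcp [0.5203 0.1878 0.2721] head 163.83 shift [ 0.0005 -0.0006  0.0996] turn -0.0027 stand xy 0.0541 0.0332 F [-0.3  0.2 -0.4] op 0.0929 g 0.0 q6 -1.03
L x [-0.0073  0.0067] y [0.0257 0.0426] z [0.2852 0.287 ]
R x [0.0989 0.113 ] y [0.0256 0.0424] z [0.2849 0.2868]
-0.058 clay 0.0651 0.0727 steel 0.074 0.0855 0.0386
-0.055 clay 0.0651 0.0727 steel 0.074 0.0854 0.0387
-0.052 clay 0.0651 0.0726 steel 0.074 0.0853 0.039
-0.049 clay 0.0651 0.0726 steel 0.0739 0.0853 0.039
-0.046 clay 0.065 0.0726 steel 0.0739 0.0852 0.0391
```

The picture shows the collar (320,250) and button (355,245) centred between the fingers. The tile's front edge (x≈0.073) is against the stop face (0.074), so it is home. I descend and recheck the alignment.

```bash
echo '[{"finger_gap": 0.093,"tz": 0.4},{"finger_gap": 0.093,"tz": 0.4},{"finger_gap": 0.093,"tz": 0.16},{"finger_gap": 0.093}]' | python3 -m inch | grep -E "pos|force"
python3 - <<'E'
from h import *
from plant import read_camera
to([*world(.0533,.034),.1725],163.98)
c=read_camera("wrist");P=cloud(c);xy=P[...,:2]-S;sx=xy@ex;sy=xy@ey;z=P[...,2]
k=(z>.228)&(z<.26)&(sx>-.06)&(sx<.17)&(abs(sy-.035)<.03)
for n,kk in(("L",k&(sx<.053)),("R",k&(sx>.053))): print(n,"x",np.percentile(sx[kk],[1,99]).round(4),"y",np.percentile(sy[kk],[1,99]).round(4),"z",np.percentile(z[kk],[1,5]).round(4))
for lo,hi in((.173,.186),(.2,.217),(.217,.226)):
    k=(z>lo)&(z<hi)&(sx>0)&(sx<.11)&(abs(sy-.035)<.06)
    if k.sum()>20: print(lo,k.sum(),"x",np.percentile(sx[k],[.5,99.5]).round(4),"y",np.percentile(sy[k],[1,99]).round(4),"z",np.median(z[k]).round(4))
E
```

```text
tool_pos: [0.5208, 0.1886, 0.2258]
force: [-0.0, 0.0, -0.0]
gripper_force: 0.0
t15.9 tcp [0.5208 0.1886 0.2258] head 163.91 shift [ 0.001  -0.0017  0.0533] turn -0.0011 stand xy 0.0551 0.0329 F [-0.  0. -0.] op 0.0932 g 0.0 q6 -1.04
L x [-0.0062  0.0076] y [0.0253 0.0423] z [0.2388 0.2404]
R x [0.0998 0.1137] y [0.0251 0.0423] z [0.2383 0.2402]
0.173 2952 x [0.0074 0.1024] y [0.0196 0.0486] z 0.1798
0.2 773 x [0.0319 0.0808] y [0.0268 0.0488] z 0.208
0.217 3846 x [0.0313 0.0726] y [0.0194 0.0485] z 0.2219
```

Converted, -0.001 m is -0.02, 0.02 m is 0.4.

```bash
echo '[{"finger_gap": 0.093,"ty": -0.02,"tz": 0.4},{"finger_gap": 0.093,"tz": 0.4},{"finger_gap": 0.093,"tz": 0.2},{"finger_gap": 0.093,"tz": 0.1},{"finger_gap": 0.093}]' | python3 -m inch | grep -E "pos|force"
python3 - <<'E'
from h import *
from plant import read_camera
to([*world(.0533,.034),.1725],163.98)
c=read_camera("wrist");P=cloud(c);xy=P[...,:2]-S;sx=xy@ex;sy=xy@ey;z=P[...,2]
k=(z>.181)&(z<.2)&(sx>-.06)&(sx<.17)&(abs(sy-.035)<.03)
for n,kk in(("L",k&(sx<.02)),("R",k&(sx>.09))): print(n,"x",np.percentile(sx[kk],[1,99]).round(4),"y",np.percentile(sy[kk],[1,99]).round(4),"z",np.percentile(z[kk],[1,5]).round(4))
E
```

```text
tool_pos: [0.5211, 0.1883, 0.172]
force: [-0.1, -0.0, -0.7]
gripper_force: 0.0
t16.5 tcp [0.5211 0.1883 0.172 ] head 163.96 shift [ 0.0015 -0.0015 -0.0005] turn -0.0003 stand xy 0.0548 0.0325 F [-0.1 -0.  -0.7] op 0.0926 g 0.0 q6 -1.04
L x [-0.0061  0.0174] y [0.023  0.0451] z [0.181  0.1813]
R x [0.0918 0.113 ] y [0.0242 0.0431] z [0.1811 0.1813]
```

```bash
echo '[{"finger_gap": 0.052,"tx": 0.01,"ty": -0.01,"tz": 0.02},{"finger_gap": 0.052},{"finger_gap": 0.052},{"finger_gap": 0.052},{"finger_gap": 0.052},{"finger_gap": 0.052}]' | python3 -m inch 14
echo '[{"finger_gap": 0.047},{"finger_gap": 0.03},{"finger_gap": 0.03},{"finger_gap": 0.03}]' | python3 -m inch 14
```

```text
t: 17.15
tool_pos: [0.5206, 0.1884, 0.1709]
orientation: [0.438, 3.111, 0.001]
force: [1.2, 3.0, -0.4]
opening: 0.0535
gripper_force: 1.7
t: 17.55
tool_pos: [0.5204, 0.1878, 0.1707]
orientation: [-0.438, -3.111, 0.0]
force: [0.5, 1.3, -0.2]
opening: 0.0442
gripper_force: 14.0
```

Converted, 0.0015 m is 0.03.

```bash
echo '[{"finger_gap": 0.03,"tz": 0.03},{"finger_gap": 0.03,"tz": 0.03},{"finger_gap": 0.03,"tz": 0.03},{"finger_gap": 0.03,"tz": 0.03}]' | python3 -m inch 
echo '[{"finger_gap": 0.03,"tz": 0.03},{"finger_gap": 0.03,"tz": 0.03},{"finger_gap": 0.03,"tz": 0.03},{"finger_gap": 0.03,"tz": 0.03},{"finger_gap": 0.03}]' | python3 -m inch
python3 - <<'E'
from h import *
from plant import read_camera
to([*world(.0533,.034),.1725],163.98)
c=read_camera("wrist");P=cloud(c);xy=P[...,:2]-S;sx=xy@ex;sy=xy@ey;z=P[...,2]
k=(z>.19)&(z<.23)&(sx>.036)&(sx<.068)&(abs(sy-.034)<.012);print("collar top z",np.median(z[k]).round(4))
k=(z>.15)&(z<.183)&(sx>.005)&(sx<.1)&(abs(sy-.045)<.004);print("wing z",np.median(z[k]).round(4),k.sum())
E
```

```text
t: 17.95
tool_pos: [0.5204, 0.1879, 0.1646]
orientation: [0.438, 3.111, -0.0]
force: [0.2, -0.4, 1.3]
opening: 0.0439
gripper_force: 14.0
t: 18.45
tool_pos: [0.5204, 0.1879, 0.1583]
orientation: [-0.438, -3.111, 0.0]
force: [2.1, 0.2, -1.8]
opening: 0.0438
gripper_force: 14.0
t18.4 tcp [0.5204 0.1879 0.1583] head 163.97 shift [ 0.0009 -0.001  -0.0142] turn -0.0002 stand xy 0.0543 0.0331 F [ 2.1  0.2 -1.8] op 0.0438 g 14.0 q6 -1.04
collar top z 0.2095
wing z 0.1676 2987
```

Converted, 0.0015 m is 0.03, 0.001 m is 0.02.

```bash
echo '[{"finger_gap": 0.058},{"finger_gap": 0.058},{"finger_gap": 0.058},{"finger_gap": 0.058,"tz": 0.03},{"finger_gap": 0.058,"tz": 0.03},{"finger_gap": 0.058,"tz": 0.02}]' | python3 -m inch 
echo '[{"finger_gap": 0.058,"tz": 0.03},{"finger_gap": 0.058,"tz": 0.03},{"finger_gap": 0.058,"tz": 0.03},{"finger_gap": 0.058,"tz": 0.03}]' | python3 -m inch
```

```text
t: 19.1
tool_pos: [0.5203, 0.1879, 0.1547]
orientation: [-0.438, -3.111, 0.0]
force: [-2.5, -0.6, 4.6]
opening: 0.0578
gripper_force: 2.3
t: 19.5
tool_pos: [0.5204, 0.1879, 0.1494]
orientation: [0.438, 3.111, -0.0]
force: [-5.1, -2.9, 8.5]
opening: 0.058
gripper_force: 4.3
```

```bash
for i in 1; do echo '[{"finger_gap": 0.058,"tz": 0.02},{"finger_gap": 0.058,"tz": 0.02},{"finger_gap": 0.058,"tz": 0.02}]' | python3 -m inch | grep -E "pos|^force"; done
echo '[{"finger_gap": 0.058,"tz": 0.02},{"finger_gap": 0.058,"tz": 0.02}]' | python3 -m inch | grep -E "pos|^force"
```

```text
tool_pos: [0.5204, 0.1879, 0.1465]
force: [-4.9, -1.7, 8.8]
tool_pos: [0.5204, 0.1879, 0.1446]
force: [-5.9, -2.2, 10.2]
```

Converted, 0.001 m is 0.02.

```bash
echo '[{"finger_gap": 0.058,"tz": 0.02},{"finger_gap": 0.058,"tz": 0.02}]' | python3 -m inch | grep -E "pos|^force"
```

```text
tool_pos: [0.5204, 0.1879, 0.1427]
force: [-5.8, -1.9, 9.4]
```

Converted, 0.001 m is 0.02.

```bash
echo '[{"finger_gap": 0.058,"tz": 0.02},{"finger_gap": 0.058,"tz": 0.02}]' | python3 -m inch | grep -E "pos|^force"
```

```text
tool_pos: [0.5204, 0.1879, 0.1404]
force: [-3.9, -2.1, 6.7]
```

```bash
echo '[{"finger_gap": 0.058,"tz": 0.02},{"finger_gap": 0.058,"tz": 0.01}]' | python3 -m inch | grep -E "pos|^force"
```

```text
tool_pos: [0.5204, 0.1879, 0.1393]
force: [-6.7, -2.4, 12.2]
```

Converted, 0.0005 m is 0.01.

```bash
echo '[{"finger_gap": 0.058,"tz": 0.01},{"finger_gap": 0.058}]' | python3 -m inch | grep -E "pos|^force"
```

```text
tool_pos: [0.5204, 0.1879, 0.1392]
force: [-7.8, -3.4, 13.1]
```

```bash
python3 - <<'E'
from h import *
from plant import read_camera
c=read_camera("wrist");P=cloud(c);xy=P[...,:2]-S;sx=xy@ex;sy=xy@ey;z=P[...,2]
k=(z>.175)&(z<.21)&(sx>.036)&(sx<.068)&(abs(sy-.034)<.012);zt=np.median(z[k]);print("collar top z",zt.round(4),np.percentile(sx[(abs(z-zt)<.004)&(abs(sy-.034)<.012)],[1,99]).round(4))
for d in(.012,.018,.024):
    k=(abs(z-zt+d)<.003)&(sx>.06)&(sx<.088)&(abs(sy-.037)<.01)
    if k.any():print("button x",d,np.percentile(sx[k],[50,99]).round(4),k.sum())
E
```

```text
collar top z 0.1945 [0.0098 0.096 ]
button x 0.012 [0.0798 0.0877] 387
button x 0.018 [0.0799 0.0876] 359
button x 0.024 [0.0832 0.0879] 121
```

```bash
echo '[{"finger_gap": 0.058,"tz": 0.01},{"finger_gap": 0.058}]' | python3 -m inch | grep -E "pos|^force"
```

```text
tool_pos: [0.5204, 0.1879, 0.1392]
force: [-8.4, -2.8, 16.7]
```

The sleeve has stopped dead: force rises without motion, about 27 mm down. I back off, open and lift away.

Converted, -0.04 m is -0.8, -0.02 m is -0.4.

```bash
echo '[{"finger_gap": 0.058,"tz": -0.04},{"finger_gap": 0.07,"tz": -0.06},{"finger_gap": 0.09},{"finger_gap": 0.09},{"finger_gap": 0.09},{"finger_gap": 0.09},{"finger_gap": 0.09,"tz": -0.4},{"finger_gap": 0.09,"tz": -0.8},{"finger_gap": 0.09,"tz": -0.8},{"finger_gap": 0.09,"tz": -0.4},{"finger_gap": 0.09},{"finger_gap": 0.09}]' | python3 -m inch | grep -E "pos|^force|open"
python3 - <<'E'
from h import *
from plant import read_camera
c=read_camera("wrist");P=cloud(c);xy=P[...,:2]-S;sx=xy@ex;sy=xy@ey;z=P[...,2]
cv2.imwrite("pics/w8.png",c["image"][:,:,::-1])
k=(z>.175)&(z<.23)&(sx>.036)&(sx<.068)&(abs(sy-.034)<.012);zt=np.median(z[k]);print("collar top z",zt.round(4))
for lo,hi in((zt-.025,zt-.006),(zt-.004,zt+.004)):
    k=(z>lo)&(z<hi)&(sx>0.02)&(sx<.11)&(abs(sy-.035)<.03); print("x",np.percentile(sx[k],[.5,99.5]).round(4))
im=c["image"].astype(int);sat=im.max(-1)-im.min(-1)
for y in(-.058,-.052,-.046):
    kk=(abs(sy-y)<.0015)&(z>.03)&(z<.05)&(sx>.03)&(sx<.1);cl=kk&(sat>40);dk=kk&(sat<30)
    if cl.any() and dk.any(): print(y,"clay",sx[cl].max().round(4),"steel",sx[dk].min().round(4))
E
```

```text
tool_pos: [0.5205, 0.1879, 0.2618]
force: [-0.9, -0.0, -0.6]
opening: 0.09
collar top z 0.1951
x [0.0321 0.0806]
x [0.0311 0.0726]
-0.058 clay 0.0733 steel 0.0745
-0.052 clay 0.0732 steel 0.0745
-0.046 clay 0.0731 steel 0.0744
```

View pics/w8.png

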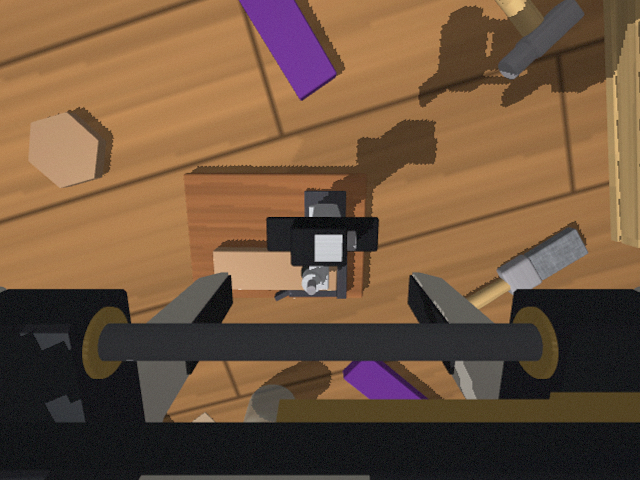

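The sleeve (320,245) is down and stayed put, with the post's end showing above the collar. The button is fully out (tip x 0.0806, as at the start), the tile (250,265) is still against the stop, and the gripper is clear. I hand the job in.

```bash
python3 -c "
from plant import robot
print(robot.close_job())"
```

```text
the job is handed in; nothing more can be done
None
```

The job is handed in: the tile is home against the stop, the post is latched about 27 mm down with the button fully out, and the gripper is clear; the hand-in call returned no verdict, and the foot's force on the tile was not measured directly.

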